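# Pack a tin into the pantry box, shut the lid and clamp it down

### The job

Put the long low tin, right way up and flat on the floor, into the empty compartment of the open wooden box and let go of it. Then lower the box's lid gently (no slamming) until it is fully shut, and last of all swing the steel clamp lever over until it lies right down on the lid. Do not upset the small tin already in the box, and leave the other crockery, tins and jar where they stand.

Things in the scene. Friction and masses are not known exactly. Their poses are not given: they have to be found in the camera images.
- tin: The tin to pack: bare metal, oblong and low, 115 (its x) x 55 (its y) x 60 mm high, 0.2 to 0.4 kg, loose on the worktop, right way up. Origin: centre of its underside, z up. Grip it from above across its 55 mm width.
- box: Fixed wooden box without its lid: 171 (x) x 284 (y) x 85 mm high, walls, floor and divider 8 mm thick. A divider along its x halves it into two compartments, each 155 (x) x 130 (y) mm and 77 mm deep: the one on its -y side is empty, the one on its +y side holds a small round tin. Origin: centre of the underside; z up; -x is the front (clamp side, roughly towards the robot), +x the hinge side.
- bay (a point): Centre of the floor of the empty compartment, at (0, -69, 8) mm in the box's frame; its axes are the box's.
- lid_hinge (a point): Middle of the lid's hinge line, on the back rim of the box, at (85.5, 0, 85) mm in the box's frame. The hinge line runs along the box's y. The lid is a wooden board, 175 mm from hinge to front edge, 290 mm wide, 10 mm thick; its underside lies on the rim when shut.
- lid (a joint): Hinge angle of the lid, rad: 0 shut, flat on the rim; about 1.57 standing upright above the back rim; starts open at 1.35 to 1.6, largest 1.75. Shut, its top is 95 mm above the box's underside. A stiff hinge: it stays where it is left; pushing it down from behind near its free edge takes about 2 to 4 N.
- lid_tongue (a point): Fixed to the lid: on its upper (outer) face at a finger tongue 60 mm wide and 10 mm thick that projects 25 mm from the lid's front edge, centred 75 mm to the box's +y side. The point is 190 mm from the hinge line and 10 mm from the lid's underside plane; the tongue ends at 200 mm. Open, it is the highest part of the lid, the outer face looking to the box's +x.
- clamp_pivot (a point): The clamp lever's pivot, on a steel bracket at the middle of the box's front, at (-95.5, 0, 91) mm in the box's frame. Its axis runs along the box's y.
- clamp (a joint): Angle of the clamp lever, rad: 0 clamped, lying level over the lid and pointing to the box's +x; 1.57 upright; starts open at 1.5 to 1.9, largest 2.1 (leaning out to the front). Stiff: it stays where it is left; about 1 to 3 N at its end moves it.
- clamp_bar (a point): Centre of the cross bar (diameter 20 mm, 60 mm long, along the box's y) at the end of the clamp lever, 95 mm from the pivot along the lever and 12 mm to the side that faces up when clamped (the front when open). The lever's arm is 16 mm wide and 10 mm thick. Clamped, the bar's centre is 103 mm above the box's underside and its top 113 mm.
- small_tin: Bystander, round tin 64 mm across and 55 mm high, loose in the box's other compartment. Origin: centre of its underside, z up.
- tall_tin: Bystander, loose: square metal tin 70 x 70 mm and 125 mm high. Origin: centre of its underside.
- round_tin: Bystander, loose: round metal tin 92 mm across and 65 mm high. Origin: centre of its underside.
- mug: Bystander, loose: white mug 80 mm across, 90 mm high. Origin: centre of its underside.
- bowl: Bystander, loose: white bowl 150 mm across, 60 mm high. Origin: centre of its underside.
- jar: Bystander, loose: glass jar 80 mm across, 130 mm high. Origin: centre of its underside.
Mind the look-alikes: they are no part of the job. Leave any turquoise look-alike of the tin alone.

How it is judged:
On the way, in this order (a step that is already met when the one before it is completed fails the run):
1. the long low tin stands flat in the box's empty compartment, let go (y of tin in the frame of box between -0.118 and -0.02 m and x of tin in the frame of box between -0.065 and 0.065 m and z of tin in the frame of box below 0.016 m and angle between tin's own z axis and vertical below 0.12 rad and contact force between the fingers and tin below 0.1 N and linear speed of tin below 0.02 m/s), for 0.2 s.
2. the lid is shut (value of joint lid below 0.04 rad), for 0.2 s.
3. the clamp lever is down on the lid (value of joint clamp below 0.08 rad), for 0.2 s.
At the end, for the whole second after the job is handed in: The long low tin stands flat and right way up (within 0.12 rad) on the floor of the box's -y compartment, at rest; the lid is shut to within 0.04 rad, the clamp lever is down to within 0.08 rad, and the small tin still stands upright (within 0.3 rad) in the box's other compartment (y of tin in the frame of box between -0.118 and -0.02 m and x of tin in the frame of box between -0.065 and 0.065 m and z of tin in the frame of box below 0.016 m and angle between tin's own z axis and vertical below 0.12 rad and value of joint lid below 0.04 rad and value of joint clamp below 0.08 rad and linear speed of tin below 0.02 m/s and angle between small_tin's own z axis and vertical below 0.3 rad and y of small_tin in the frame of box between 0.02 and 0.118 m); the robot touches nothing.
It fails at once if the lid is slammed (turns shut faster than 2.5 rad/s) (velocity of joint lid below -2.5 rad/s).
It fails at once if the small tin in the box is tipped by more than 0.5 rad (angle between small_tin's own z axis and vertical above 0.5 rad).
It fails at once if another tin, the mug, the bowl or the jar is moved by more than 40 mm or tipped by more than 0.4 rad (distance of any of tall_tin, round_tin, mug, bowl, jar from where it was at the start of the episode above 0.04 m or angle between any of tall_tin, round_tin, mug, bowl, jar's own z axis and vertical above 0.4 rad).
It also fails if it takes over 72 s, if anything falls off the work surface, if the arm or the gripper's body presses on something with over 40 N, if the wrist force passes 120 N, or if a joint passes its speed limit or range.

### The arm

A 7-joint arm with a two-finger parallel gripper is mounted at the origin on the work surface. World frame = base frame: x ahead of the robot, y to its left, z up, the work surface at z = 0. Lengths are in m, angles in rad, forces in N, time in s.
With the tool pointing down it reaches from about 0.4 to 0.875 m from the base axis. Payload 19.3 kg.
Tool frame: the origin (TCP) lies at the very end of the fingers, on their centre line; the grasp point (between the pads) lies 19 mm behind it; z points along the fingers, y is the direction in which the jaws open and shut (so a half turn about z gives the same grasp; the last joint's range is limited). The gripper opens to 85 mm and grips with 20 to 120 N. Pads are 22 mm wide; open, the fingers measure 114 mm over their backs; the gripper's body (76 mm by 85 mm) begins 54 mm behind the grasp point. The pads swing forward as they close: fully open they stand 13 mm farther back than shut.
Start: joints at [1.119, 0.521, -0.036, 1.599, 0.021, 1.021, -0.113], TCP at [0.233, -0.58, 0.231] pointing down, gripper open.
Joint ranges: [-2.91, 2.91], [-0.3, 2.13], [-1.5, 1.42], [0.17, 2.43], [-1.26, 4.41], [0.16, 1.93], [-2.52, 2.52]. Speed limits (rad/s): [1.89, 1.89, 2.39, 2.39, 3.01, 3.01, 3.01].

### API

Orientations are given as [roll, pitch, yaw] about the fixed x, y, z axes, in that order (R = Rz(yaw) Ry(pitch) Rx(roll)).
In Python, from workcell import bot, vision, job_done gives the robot as it stands.
- The arm moves only by the tool arm_command, never from a script. Its arguments are lists of equal length, an entry for each row: "gripper": the finger opening in cm, from 0 to 8.54; "slide": the shift along the tool's x, y, z in cm, a list of three; "turn": the turn, a rotation vector about the tool's x, y, z in degrees, a list of three. A call has 1 to 5 rows; each row is the pose to reach, as a shift and turn from the pose commanded when the call began, along the tool's axes at that moment; what a row does not reach only later rows make up. A row lasts 1/8 s, in which the tool goes at most 62.5 mm and 10.7 degrees, less where a joint would pass 70% of its speed; a pose out of reach is approached as far as the arm can. A call with a gripper value outside its range is refused whole. The fingers move at their own pace and stop on an object; "force" is the grip in N (left out, the last holds). Time passes only in rows, so rows that repeat a pose let the fingers close. It gives the time, the measured TCP pose, the force and the opening at its end, in the units of the state.
- bot.observe(): the state, without advancing time (a new reading comes with each control period).
- vision.grab_frame(name): name is "scene" or "top"; returns the picture (480x640x3 uint8, blue, green, red); there is no depth.
- vision.camera_model(name): a dict with "mtx" (3x3 intrinsics, pixels), "T" (4x4, takes a point from camera to world coordinates). Camera axes: x right, y down, z forward; pixel columns grow to the right and rows downward; lengths in m; the calibration is good to about 2 mm. A picture is of the moment at which its call begins. camera_model takes no time and is no camera call.
- job_done(): hands the job in, once; it reports no verdict.
The state is a dict: "clock": time; "qpos": joint angles; "qd": joint speeds; "joint_efforts": joint torques, N m; "position": TCP position; "tool_rot": TCP orientation; "force": force on the tool from outside, world axes, zero at the start; "moment": the same for the moment, N m; "grip_width": finger opening in m.
Only numpy, scipy, OpenCV 4.12 (cv2) and the standard library are available. Lean on these libraries where they do the work, as an engineer would, in place of code of your own. Each camera call takes 0.05 s, during which the arm holds its last target. There are 200 camera calls.

## Working session

There is one attempt and no reset: what is moved stays moved. The work goes in short steps, Python scripts to look and compute and a tool call to move; the robot and the scene stay as the last step left them, time stands still between calls to the robot, and variables do not carry over. Pictures are saved under pics/ and viewed, about 8 in all and at most 12, crops included, and the job is handed in when it is done.

Besides the shell and the picture viewer there is one more tool, called after ">>>" as name(argument=value, ...), one argument or row to a line, values as JSON. arm_command: Moves the arm, as the interface text tells. Its arguments: {"type":"object","properties":{"gripper":{"type":"array","items":{"type":"number"}},"slide":{"type":"array","items":{"type":"array","items":{"type":"number"}}},"turn":{"type":"array","items":{"type":"array","items":{"type":"number"}}},"force":{"type":"number"}},"required":["gripper","slide","turn"]}

```bash
mkdir -p pics; ls; python3 - <<'E'
from workcell import bot,vision
import cv2,json,numpy as np
print(bot.observe())
for n in("scene","top"):
    f=vision.grab_frame(n);cv2.imwrite(f"pics/{n}0.png",f)
    m=vision.camera_model(n);print(n,np.array(m["mtx"]).round(1).tolist(),np.array(m["T"]).round(4).tolist())
E
```

```text
pics
{'clock': 0.0, 'qpos': array([ 1.11876577,  0.52199583, -0.03632277,  1.5999958 ,  0.02116972,
        1.02108192, -0.11282018]), 'qd': array([ 9.24028549e-04, -6.08747533e-04,  1.66491989e-03, -1.18700398e-03,
        1.08088113e-03, -9.39781093e-05, -7.77713394e-04]), 'joint_efforts': array([ 1.00486392e-03, -9.27112913e+01,  1.98001117e+00, -3.69933879e+01,
        1.77643367e-02,  8.14588711e-03, -1.03775130e-05]), 'position': array([ 0.23273726, -0.57969746,  0.23074147]), 'tool_rot': array([-3.14049673e+00,  5.41512711e-05,  3.81780353e-01]), 'force': array([-0.76436646,  0.05414627,  0.48145534]), 'moment': array([-0.04136545,  0.03303265,  0.00807627]), 'grip_width': 0.08527350000707264}
scene [[457.1, 0.0, 320.4], [0.0, 457.1, 241.8], [0.0, 0.0, 1.0]] [[-0.6002, 0.652, -0.4633, 1.0555], [0.7998, 0.4899, -0.3468, 0.3356], [0.0009, -0.5788, -0.8155, 1.006], [0.0, 0.0, 0.0, 1.0]]
top [[541.9, 0.0, 317.0], [0.0, 541.9, 234.4], [0.0, 0.0, 1.0]] [[-0.0207, -0.9864, 0.1631, 0.2994], [-0.9994, 0.025, 0.0248, -0.0768], [-0.0286, -0.1625, -0.9863, 1.4774], [0.0, 0.0, 0.0, 1.0]]
```

View pics/scene0.png

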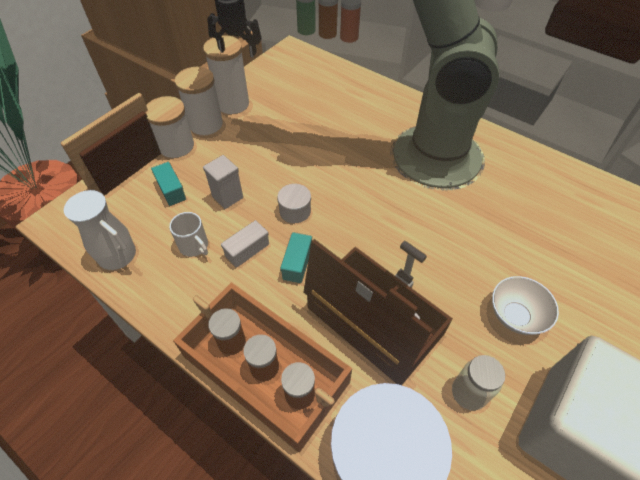

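View pics/top0.png

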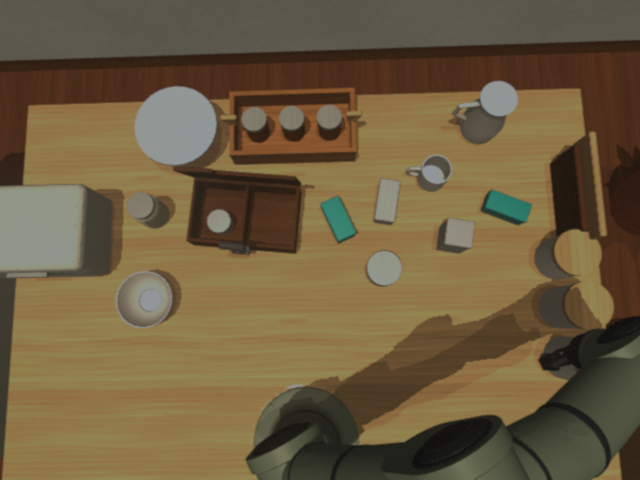

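The scene view shows the box at (375,310), with its lid open and the clamp lever at (410,260). The bare tin is at (245,243), with turquoise look-alikes beside it. In the top view the tin is at (387,201), the box at (245,212), and the empty compartment is the right half.

```bash
cat > h.py <<'E'
import numpy as np,cv2
from workcell import bot,vision
from scipy.spatial.transform import Rotation as R
def cam(n):
    m=vision.camera_model(n);return np.array(m["mtx"]),np.array(m["T"])
def ray(n,p):
    K,T=cam(n);d=T[:3,:3]@np.linalg.solve(K,[p[0],p[1],1.]);return T[:3,3],d
def onz(n,p,z):
    o,d=ray(n,p);return o+d*(z-o[2])/d[2]
def tri(ps,pt):
    o,d=ray("scene",ps);q,e=ray("top",pt)
    s,t=np.linalg.lstsq(np.c_[d,-e],q-o,rcond=None)[0];a=o+s*d;b=q+t*e;return (a+b)/2,np.linalg.norm(a-b)
def proj(n,P):
    K,T=cam(n);c=(np.atleast_2d(P)-T[:3,3])@T[:3,:3];u=c@K.T;return u[:,:2]/u[:,2:]
E
python3 - <<'E'
from h import *
t=cv2.imread("pics/top0.png");s=cv2.imread("pics/scene0.png")
a=cv2.resize(t[160:265,175:415],None,fx=3.3,fy=3.3,interpolation=cv2.INTER_CUBIC)
cv2.imwrite("pics/topc.png",cv2.convertScaleAbs(a,alpha=1.8,beta=15))
b=cv2.resize(s[215:385,210:460],None,fx=3.2,fy=3.2,interpolation=cv2.INTER_CUBIC)
cv2.imwrite("pics/scenec.png",cv2.convertScaleAbs(b,alpha=1.8,beta=15))
hsv=cv2.cvtColor(t,cv2.COLOR_BGR2HSV)
print("tin hsv",hsv[190:215:8,387].tolist())
m=np.zeros(t.shape[:2],np.uint8);m[165:235,365:412]=(hsv[165:235,365:412,1]<75)&(hsv[165:235,365:412,2]>60)
c=max(cv2.findContours(m*255,0,2)[0],key=cv2.contourArea);r=cv2.minAreaRect(c);bx=cv2.boxPoints(r)
print(r,bx.round(1).tolist())
P=np.array([onz("top",p,.06) for p in bx]);print(P.round(3),P.mean(0),[np.linalg.norm(P[i]-P[i-1]).round(4) for i in range(4)])
E
```

```text
tin hsv [[28, 28, 147], [32, 28, 146], [36, 28, 148], [32, 28, 147]]
((386.6815490722656, 201.0020294189453), (20.627283096313477, 43.95682907104492), 7.765166282653809) [[373.5, 221.39999389648438], [379.3999938964844, 177.8000030517578], [399.8999938964844, 180.60000610351562], [393.8999938964844, 224.1999969482422]]
[[ 0.565 -0.192  0.06 ]
 [ 0.684 -0.212  0.06 ]
 [ 0.674 -0.267  0.06 ]
 [ 0.556 -0.246  0.06 ]] [ 0.61978074 -0.22906188  0.06      ] [np.float64(0.0544), np.float64(0.1204), np.float64(0.0552), np.float64(0.1202)]
```

View pics/topc.png

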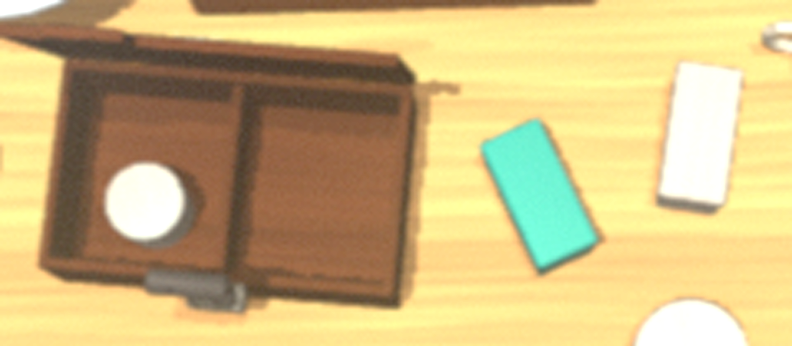

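View pics/scenec.png

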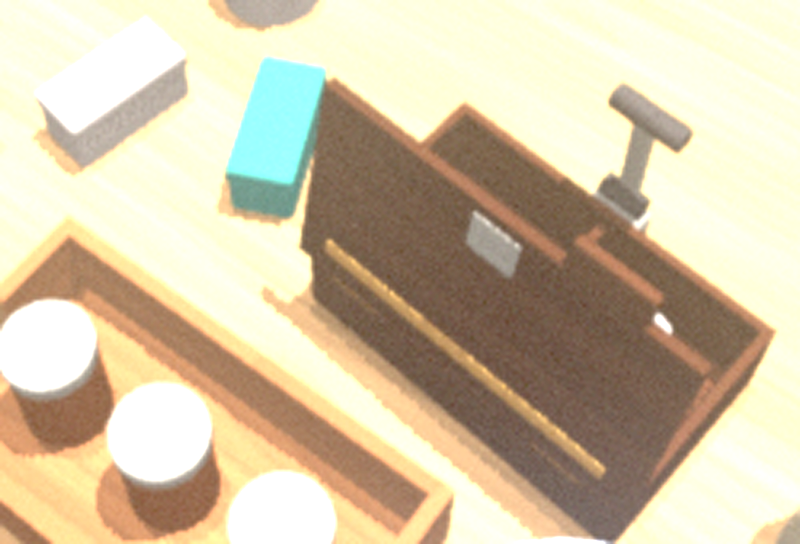

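The crops show the tin at the upper right, the box rim corners, the clamp bar standing upright at about (188,282) in the top crop and (650,118) in the scene crop, and the tongue on the left side of the lid. Next I triangulate these points.

```bash
python3 - <<'E'
from h import *
T=lambda u,v:(175+u/3.3-.35,160+v/3.3-.35)
S=lambda u,v:(210+u/3.2-.35,215+v/3.2-.35)
z=.085
c={k:onz("top",T(*p),z) for k,p in dict(FL=(43,263),FR=(400,293),BR=(414,85)).items()}
for n,p in dict(FL=(770,328),FR=(465,105)).items(): c["s"+n]=onz("scene",S(*p),z)
for k,v in c.items(): print(k,v.round(4))
print("len top F",np.linalg.norm(c["FL"]-c["FR"]),"side",np.linalg.norm(c["FR"]-c["BR"]),"scene F",np.linalg.norm(c["sFL"]-c["sFR"]))
d=c["FL"]-c["FR"];print("yaw F",np.arctan2(-d[0],d[1]));d=c["sFL"]-c["sFR"];print("yaw sF",np.arctan2(-d[0],d[1]));d=c["BR"]-c["FR"];print("yaw side",np.arctan2(d[1],d[0]))
for n,a,b in[("bar",S(650,118),T(188,282)),("barL",S(684,138),T(150,277)),("lid free right",S(332,84),T(400,57)),("tinA",S(147,20),T(683,64))]:
    print(n,*[x.round(4) for x in tri(a,b)])
# small-tin circle centre
print("small",onz("top",T(145,202),.063))
E
```

```text
FL [0.5251 0.2973 0.085 ]
FR [0.4941 0.0139 0.085 ]
BR [6.622e-01 2.000e-04 8.500e-02]
sFL [0.5233 0.2964 0.085 ]
sFR [0.4951 0.0219 0.085 ]
len top F 0.28507783830656724 side 0.16864503892418273 scene F 0.27597137792735
yaw F -0.10901884512402432
yaw sF -0.10214347289947148
yaw side -0.08105778631502311
bar [0.4916 0.1627 0.1879] 0.0005
barL [0.4952 0.1898 0.1925] 0.0007
lid free right [0.6371 0.0022 0.2559] 0.0043
tinA [ 0.6363 -0.1893  0.1789] 0.0402
small [0.57660769 0.22095808 0.063     ]
```

```bash
cat >> h.py <<'E'
def plan(p,rpy):
    o=bot.observe();R0=R.from_euler("xyz",o["tool_rot"])
    s=R0.inv().apply(np.array(p)-o["position"])*100;t=(R0.inv()*R.from_euler("xyz",rpy)).as_rotvec(degrees=True)
    print("slide cm",s.round(2),"turn deg",t.round(1),"rows>=",max(np.linalg.norm(s)/6.25,np.linalg.norm(t)/10.7).round(1))
E
python3 - <<'E'
from h import *
g=cv2.cvtColor(cv2.imread("pics/top0.png"),cv2.COLOR_BGR2GRAY)
for r in(195,205,230,240): print(r,"L",g[r,186:206].tolist(),"D",g[r,240:258].tolist(),"R",g[r,290:306].tolist())
print("col",g[225:258,280].tolist())
def onbox(c,yaw,P):return np.array(c)+R.from_euler("z",yaw).apply(P)
b=onbox([.5946,.148,0],-.1,[[-.0855,-.142,.085],[-.0855,.142,.085],[.0855,-.142,.085],[.0855,.142,.085],[0,-.142,.085],[0,.142,.085],[0,-.004,.085],[0,.004,.085],[-.0855,-.071,.085]])
print(proj("top",b).round(1).tolist())
plan([.6224,-.2297,.18],[np.pi,0,-.17])
E
```

```text
195 L [117, 118, 118, 118, 116, 100, 73, 54, 48, 39, 33, 34, 36, 33, 36, 36, 36, 40, 38, 40] D [48, 48, 48, 50, 49, 51, 50, 43, 34, 30, 29, 31, 31, 36, 41, 46, 47, 48] R [48, 45, 45, 46, 45, 49, 51, 52, 47, 41, 41, 61, 76, 79, 85, 103]
205 L [122, 121, 122, 119, 100, 70, 55, 46, 40, 34, 35, 37, 33, 34, 36, 38, 43, 42, 50, 54] D [52, 53, 55, 52, 53, 52, 43, 34, 26, 29, 35, 34, 39, 41, 49, 53, 52, 54] R [57, 58, 58, 58, 59, 55, 54, 50, 41, 41, 61, 80, 83, 90, 108, 123]
230 L [120, 99, 67, 55, 45, 39, 36, 36, 37, 37, 36, 36, 41, 41, 43, 48, 53, 57, 56, 56] D [52, 55, 52, 46, 33, 32, 33, 36, 36, 36, 40, 46, 51, 54, 51, 53, 53, 54] R [57, 56, 55, 56, 56, 49, 37, 45, 67, 83, 86, 95, 112, 123, 126, 126]
240 L [89, 65, 54, 52, 52, 52, 54, 53, 55, 56, 55, 57, 57, 56, 56, 54, 55, 57, 54, 56] D [52, 51, 46, 36, 34, 34, 35, 40, 43, 42, 47, 51, 52, 55, 56, 56, 55, 54] R [56, 57, 56, 56, 49, 40, 45, 61, 72, 76, 79, 99, 113, 116, 115, 115]
col [60, 59, 56, 57, 56, 54, 54, 55, 56, 56, 59, 57, 58, 57, 56, 57, 58, 58, 57, 46, 50, 56, 55, 50, 38, 37, 45, 78, 116, 124, 123, 123, 127]
[[295.3, 248.0], [187.5, 239.9], [300.9, 184.2], [195.0, 176.8], [298.1, 215.8], [191.3, 208.0], [246.0, 212.0], [243.0, 211.8], [268.2, 245.9]]
slide cm [ 49.2  -17.96   5.09] turn deg [-0.1  0.  31.6] rows>= 8.4
```

>>> arm_command(
  gripper=[8.5, 8.5, 8.5, 8.5, 8.5],
  slide=[
    [5, -2, 0],
    [11, -4, 0],
    [17, -6, 1],
    [23, -8.5, 2],
    [29, -10.5, 3],
  ],
  turn=[
    [0, 0, 6],
    [0, 0, 12],
    [0, 0, 19],
    [0, 0, 25],
    [0, 0, 31.6],
  ],
  force=40,
)

```text
clock: 0.72
position: [0.4586, -0.3775, 0.202]
tool_rot: [-3.142, 0.0, -0.174]
force: [1.8, -0.7, 1.2]
grip_width: 0.0849
```

```bash
python3 - <<'E'
from h import *
o=bot.observe();print(o["clock"],o["qpos"].round(2))
plan([.6224,-.2297,.12],[np.pi,0,-.17])
E
```

```text
0.725 [ 0.56  0.5   0.04  1.72 -0.03  0.92 -1.13]
slide cm [ 13.58 -17.38   8.2 ] turn deg [-0.   0.  -0.2] rows>= 3.8
```

>>> arm_command(
  gripper=[8.5, 8.5, 8.5, 8.5, 8.5],
  slide=[
    [3.5, -4.5, 2],
    [7, -9, 4],
    [10.5, -13.5, 6],
    [13.6, -17.4, 8.2],
    [13.6, -17.4, 8.2],
  ],
  turn=[
    [0, 0, 0],
    [0, 0, 0],
    [0, 0, 0],
    [0, 0, 0],
    [0, 0, 0],
  ],
)

```text
clock: 1.35
position: [0.6226, -0.2257, 0.1178]
tool_rot: [-3.139, 0.003, -0.164]
force: [-1.3, -0.2, 0.1]
grip_width: 0.0849
```

```bash
python3 - <<'E'
from h import *
o=bot.observe();print(o["clock"],o["qpos"].round(2))
plan([.6224,-.2297,.021],[np.pi,0,-.17])
a=vision.grab_frame("top")[150:250,340:440];b=vision.grab_frame("scene")[190:290,190:300]
s=lambda i:cv2.convertScaleAbs(cv2.resize(i,(400,400),interpolation=cv2.INTER_CUBIC),alpha=1.7)
cv2.imwrite("pics/g1.png",np.hstack([s(a),s(b)]))
E
```

```text
1.35 [ 0.25  0.71  0.02  1.58 -0.02  0.85 -1.46]
slide cm [0.07 0.42 9.68] turn deg [-0.1  0.2  0.3] rows>= 1.6
```

View pics/g1.png

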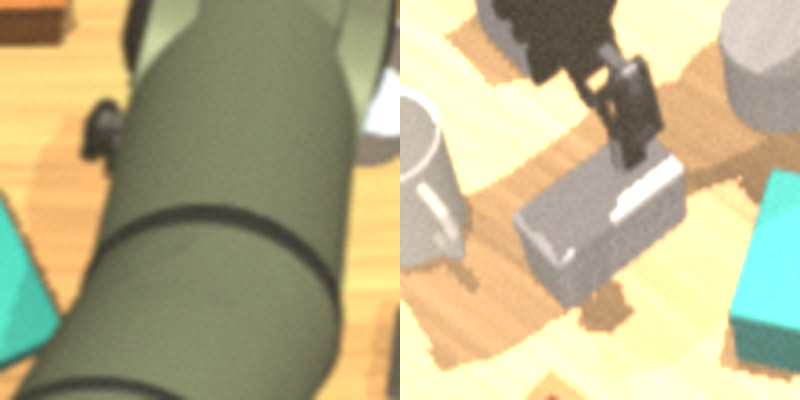

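```bash
python3 - <<'E'
from h import *
S=lambda u,v:(210+u/3.2-.35,215+v/3.2-.35)
P=np.array([onz("scene",S(*p),.06) for p in[(40,95),(147,20),(187,58),(62,128)]]);print(P.round(4),P.mean(0))
i=cv2.cvtColor(cv2.imread("pics/scene0.png"),cv2.COLOR_BGR2HSV)[215:270,210:280]
m=((i[...,1]<70)&(i[...,2]>105)).astype(np.uint8)*255
c=max(cv2.findContours(m,0,2)[0],key=cv2.contourArea);r=cv2.boxPoints(cv2.minAreaRect(c))+[210,215]
Q=np.array([onz("scene",p,.06) for p in r]);print(cv2.contourArea(c),Q.round(4),Q.mean(0))
E
```

```text
[[ 0.6736 -0.2604  0.06  ]
 [ 0.5665 -0.2428  0.06  ]
 [ 0.5763 -0.1913  0.06  ]
 [ 0.6861 -0.2248  0.06  ]] [ 0.62560528 -0.22985318  0.06      ]
775.0 [[ 0.6739 -0.2716  0.06  ]
 [ 0.5533 -0.2433  0.06  ]
 [ 0.5811 -0.1803  0.06  ]
 [ 0.6974 -0.2102  0.06  ]] [ 0.62643489 -0.22635756  0.06      ]
```

The scene view gives the same tin centre to within 3 mm, so I descend and grip.

>>> arm_command(
  gripper=[8.5, 8.5, 8.5, 5, 5],
  slide=[
    [0.1, 0.35, 4],
    [0.1, 0.35, 8],
    [0.1, 0.35, 9.6],
    [0.1, 0.35, 9.6],
    [0.1, 0.35, 9.6],
  ],
  turn=[
    [0, 0, 0],
    [0, 0, 0],
    [0, 0, 0],
    [0, 0, 0],
    [0, 0, 0],
  ],
  force=40,
)

```text
clock: 2.08
position: [0.6222, -0.2346, 0.0262]
tool_rot: [3.141, -0.002, -0.17]
force: [1.3, -0.4, -3.4]
grip_width: 0.0548
```

>>> arm_command(
  gripper=[4.5, 4.5, 4.5, 4.5],
  slide=[
    [0, 0, 0],
    [0, 0, 0],
    [0, 0, 0],
    [0, 0, 0],
  ],
  turn=[
    [0, 0, 0],
    [0, 0, 0],
    [0, 0, 0],
    [0, 0, 0],
  ],
)

```text
clock: 2.58
position: [0.6222, -0.2346, 0.0261]
tool_rot: [3.141, -0.002, -0.17]
force: [-2.5, -0.2, 8.6]
grip_width: 0.0542
```

>>> arm_command(
  gripper=[4.5, 4.5, 4.5, 4.5],
  slide=[
    [0, 0, -3],
    [0, 0, -8],
    [0, 0, -13],
    [0, 0, -15],
  ],
  turn=[
    [0, 0, 0],
    [0, 0, 0],
    [0, 0, 0],
    [0, 0, 0],
  ],
)

```text
clock: 3.08
position: [0.6224, -0.2346, 0.1785]
tool_rot: [3.141, -0.005, -0.17]
force: [-0.3, 0.6, -4.1]
grip_width: 0.0544
```

```bash
python3 - <<'E'
from h import *
o=bot.observe();print(o["clock"],o["qpos"].round(2))
c=np.array([.593,.150,0]);yaw=-.1
p=c+R.from_euler("z",yaw).apply([-.012,-.069,.13]);print(p)
plan(p,[np.pi,0,yaw])
i=vision.grab_frame("scene")[150:290,180:330];cv2.imwrite("pics/g2.png",cv2.convertScaleAbs(cv2.resize(i,(480,448)),alpha=1.7))
E
```

```text
3.075 [ 0.25  0.64  0.03  1.54 -0.02  0.96 -1.45]
[0.57417144 0.08254271 0.13      ]
slide cm [-10.14 -30.45   4.79] turn deg [ 0.  -0.3 -4. ] rows>= 5.2
```

View pics/g2.png

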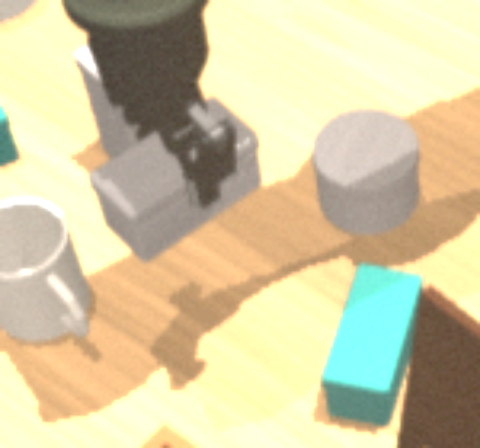

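The tin is gripped level. I carry it over the empty compartment, moving in x first to stay clear of the lid.

>>> arm_command(
  gripper=[4.5, 4.5, 4.5, 4.5, 4.5],
  slide=[
    [-4, -3, -1],
    [-8, -7, -1],
    [-10.3, -12.5, -1],
    [-10.3, -18, -1],
    [-10.3, -23.5, -1],
  ],
  turn=[
    [0, 0, -1],
    [0, 0, -2],
    [0, 0, -3],
    [0, 0, -4],
    [0, 0, -4],
  ],
)

```text
clock: 3.75
position: [0.5595, 0.0164, 0.1847]
tool_rot: [-3.142, -0.001, -0.1]
force: [1.2, -0.6, -3.7]
grip_width: 0.0542
```

>>> arm_command(
  gripper=[4.5, 4.5, 4.5],
  slide=[
    [0, -5, 0],
    [0, -7, 0],
    [0, -7, 0],
  ],
  turn=[
    [0, 0, 0],
    [0, 0, 0],
    [0, 0, 0],
  ],
)

```text
clock: 4.12
position: [0.5664, 0.0856, 0.1842]
tool_rot: [-3.141, 0.0, -0.098]
force: [-1.1, 0.0, -4.1]
grip_width: 0.0544
```

```bash
python3 - <<'E'
from h import *
o=bot.observe();print(o["clock"],o["qpos"].round(2),o["position"],o["tool_rot"])
c=np.array([.593,.150,0]);yaw=-.1
p=c+R.from_euler("z",yaw).apply([-.014,-.069,.036]);print(p)
plan(p,[np.pi,0,yaw])
i=vision.grab_frame("scene")[190:390,270:470];j=vision.grab_frame("top")[150:270,180:330]
s=lambda i:cv2.convertScaleAbs(cv2.resize(i,(400,400)),alpha=1.7)
cv2.imwrite("pics/g3.png",np.hstack([s(i),s(j)]))
E
```

```text
4.125 [-0.23  0.49 -0.03  1.79  0.02  0.86 -1.94] [0.56637336 0.08564669 0.18418851] [-3.14147099e+00  2.53487026e-04 -9.79478768e-02]
[0.57218144 0.08274238 0.036     ]
slide cm [ 0.61  0.23 14.82] turn deg [-0.   0.   0.1] rows>= 2.4
```

View pics/g3.png

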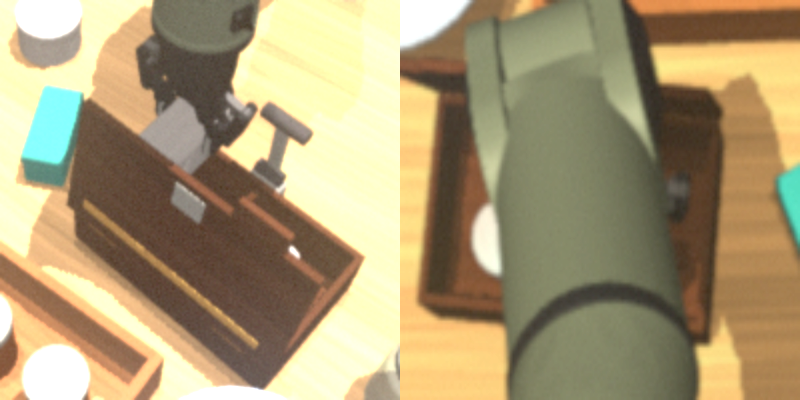

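>>> arm_command(
  gripper=[4.5, 4.5, 4.5, 4.5, 4.5],
  slide=[
    [0.5, 0.2, 3],
    [0.6, 0.2, 6.5],
    [0.6, 0.2, 10],
    [0.6, 0.2, 13],
    [0.6, 0.2, 14.4],
  ],
  turn=[
    [0, 0, 0],
    [0, 0, 0],
    [0, 0, 0],
    [0, 0, 0],
    [0, 0, 0],
  ],
)

```text
clock: 4.85
position: [0.5718, 0.0802, 0.0391]
tool_rot: [3.141, 0.002, -0.102]
force: [0.7, -0.3, -2.9]
grip_width: 0.0543
```

>>> arm_command(
  gripper=[4.5, 4.5],
  slide=[
    [0, 0, 0.3],
    [0, 0, 0.3],
  ],
  turn=[
    [0, 0, 0],
    [0, 0, 0],
  ],
)

```text
clock: 5.1
position: [0.5728, 0.0817, 0.0382]
tool_rot: [-3.141, -0.001, -0.1]
force: [1.0, 0.0, -2.8]
grip_width: 0.0547
```

>>> arm_command(
  gripper=[4.5, 4.5, 4.5],
  slide=[
    [0, 0, 0.2],
    [0, 0, 0.4],
    [0, 0, 0.4],
  ],
  turn=[
    [0, 0, 0],
    [0, 0, 0],
    [0, 0, 0],
  ],
)

```text
clock: 5.48
position: [0.5727, 0.082, 0.0341]
tool_rot: [-3.141, -0.001, -0.1]
force: [-1.9, -0.2, 7.0]
grip_width: 0.0548
```

The tin is in contact with the floor, at the TCP height I expected. Releasing.

>>> arm_command(
  gripper=[6.6, 6.6, 6.6, 6.6, 6.6],
  slide=[
    [0, 0, 0],
    [0, 0, 0],
    [0, 0, 0],
    [0, 0, 0],
    [0, 0, 0],
  ],
  turn=[
    [0, 0, 0],
    [0, 0, 0],
    [0, 0, 0],
    [0, 0, 0],
    [0, 0, 0],
  ],
)

```text
clock: 6.1
position: [0.5723, 0.082, 0.0334]
tool_rot: [-3.142, 0.0, -0.1]
force: [0.3, 0.2, 0.5]
grip_width: 0.0662
```

>>> arm_command(
  gripper=[6.6, 6.6, 6.6, 6.6, 6.6],
  slide=[
    [0, 0, -1],
    [0, 0, -3],
    [0, 0, -6.5],
    [0, 0, -11],
    [0, 0, -16],
  ],
  turn=[
    [0, 0, 0],
    [0, 0, 0],
    [0, 0, 0],
    [0, 0, 0],
    [0, 0, 0],
  ],
)

```text
clock: 6.72
position: [0.572, 0.0819, 0.1953]
tool_rot: [3.142, 0.0, -0.1]
force: [-0.2, -0.2, 0.5]
grip_width: 0.0662
```

```bash
cat >> h.py <<'E'
C=np.array([.593,.150,0]);YAW=-.1
def box(p):return C+R.from_euler("z",YAW).apply(p)
def bplan(p): print(np.round(p,4),end=" ");plan(box(p),[np.pi,0,YAW])
E
python3 - <<'E'
from h import *
bplan([-.014,-.069,.33]);bplan([.125,.085,.33])
i=vision.grab_frame("scene")[190:390,270:470];j=vision.grab_frame("top")[150:270,180:330]
s=lambda i:cv2.convertScaleAbs(cv2.resize(i,(400,400)),alpha=1.7)
cv2.imwrite("pics/g4.png",np.hstack([s(i),s(j)]))
E
```

```text
[-0.014 -0.069  0.33 ] slide cm [ 1.000e-02 -9.000e-02 -1.347e+01] turn deg [0. 0. 0.] rows>= 2.2
[0.125 0.085 0.33 ] slide cm [ 13.91 -15.49 -13.47] turn deg [0. 0. 0.] rows>= 4.0
```

View pics/g4.png

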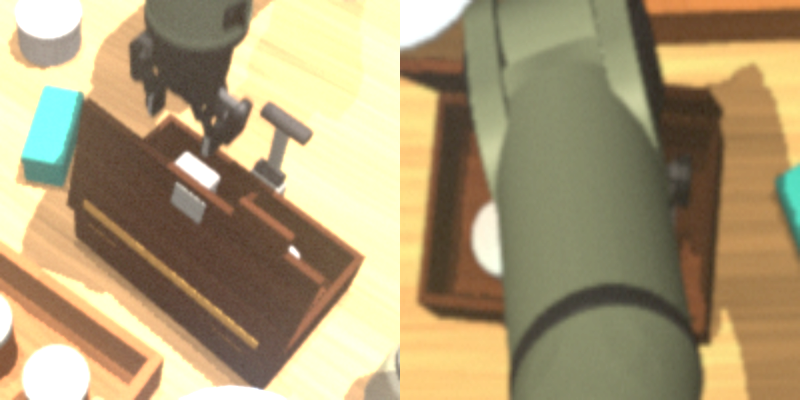

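The tin stands in the compartment, released. I go up and over to the back of the lid with the fingers closed.

>>> arm_command(
  gripper=[6.6, 3, 0, 0, 0],
  slide=[
    [0, 0, -5],
    [0, 0, -10],
    [0, -2, -15],
    [2, -7, -16],
    [5, -12, -16],
  ],
  turn=[
    [0, 0, 0],
    [0, 0, 0],
    [0, 0, 0],
    [0, 0, 0],
    [0, 0, 0],
  ],
)

```text
clock: 7.45
position: [0.6347, 0.1976, 0.3561]
tool_rot: [-3.14, -0.003, -0.1]
force: [0.1, -0.0, 0.4]
grip_width: -0.0
```

>>> arm_command(
  gripper=[0, 0, 0, 0],
  slide=[
    [4, -2.5, 0],
    [8, -3.5, 0],
    [9, -3.5, 0],
    [9, -3.5, 0],
  ],
  turn=[
    [0, 0, 0],
    [0, 0, 0],
    [0, 0, 0],
    [0, 0, 0],
  ],
)

```text
clock: 7.95
position: [0.727, 0.2217, 0.3531]
tool_rot: [3.141, 0.001, -0.101]
force: [-0.3, -0.4, -0.6]
grip_width: 0.0
```

```bash
python3 - <<'E'
from h import *
o=bot.observe();print(o["clock"],o["qpos"].round(2),o["force"].round(1))
bplan([.125,.085,.25])
i=vision.grab_frame("scene")[170:390,270:490];cv2.imwrite("pics/g5.png",cv2.convertScaleAbs(cv2.resize(i,(500,500)),alpha=1.7))
E
```

```text
7.95 [-0.36  0.7  -0.02  0.98  0.02  1.46 -2.05] [-0.3 -0.4 -0.6]
[0.125 0.085 0.25 ] slide cm [-0.11 -0.03 10.31] turn deg [ 0.  0. -0.] rows>= 1.6
```

View pics/g5.png

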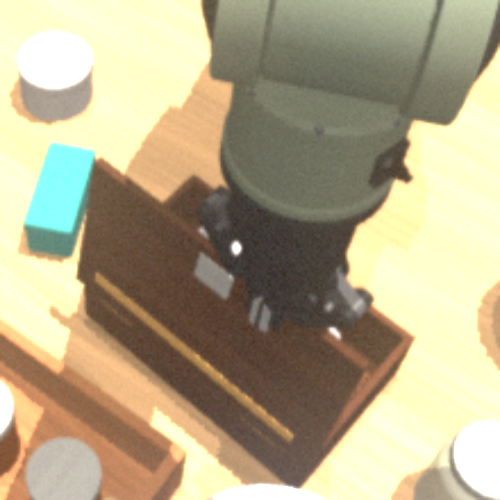

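The fingers are closed behind the lid. I descend there and compute the arc.

>>> arm_command(
  gripper=[0, 0, 0, 0],
  slide=[
    [0, 0, 4],
    [0, 0, 8],
    [0, 0, 10.3],
    [0, 0, 10.3],
  ],
  turn=[
    [0, 0, 0],
    [0, 0, 0],
    [0, 0, 0],
    [0, 0, 0],
  ],
)

```text
clock: 8.5
position: [0.7258, 0.2219, 0.2499]
tool_rot: [3.141, 0.002, -0.1]
force: [-0.3, 0.4, 1.2]
grip_width: -0.0002
```

```bash
python3 - <<'E'
from h import *
bplan([.125,.085,.25])
th=np.arange(1.6,-.03,-.08);r=np.interp(th,[0,1.6],[.14,.165])
x=.0855-r*np.cos(th)+.01*np.sin(th)+.011;z=.085+r*np.sin(th)+.01*np.cos(th)
X=(x-.125)*100;Z=(.25-z)*100
for k in range(0,len(th),1): print(th[k].round(2),X[k].round(1),Z[k].round(1),"| d from 5-block", *( (X[k]-X[(k-1)//5*5]).round(1),(Z[k]-Z[(k-1)//5*5]).round(1)) if k else "")
E
```

```text
[0.125 0.085 0.25 ] slide cm [ 0.01 -0.02 -0.01] turn deg [0.  0.1 0. ] rows>= 0.0
1.6 -1.4 0.0 | d from 5-block
1.52 -2.7 0.1 | d from 5-block -1.3 0.1
1.44 -4.0 0.3 | d from 5-block -2.6 0.2
1.36 -5.2 0.5 | d from 5-block -3.9 0.5
1.28 -6.5 0.9 | d from 5-block -5.1 0.8
1.2 -7.7 1.3 | d from 5-block -6.3 1.3
1.12 -8.8 1.9 | d from 5-block -1.1 0.5
1.04 -9.9 2.5 | d from 5-block -2.2 1.2
0.96 -10.9 3.2 | d from 5-block -3.2 1.9
0.88 -11.9 4.0 | d from 5-block -4.2 2.7
0.8 -12.8 4.9 | d from 5-block -5.1 3.5
0.72 -13.6 5.8 | d from 5-block -0.8 0.9
0.64 -14.3 6.7 | d from 5-block -1.5 1.9
0.56 -14.9 7.8 | d from 5-block -2.2 2.9
0.48 -15.5 8.8 | d from 5-block -2.7 3.9
0.4 -15.9 9.9 | d from 5-block -3.2 5.0
0.32 -16.3 11.0 | d from 5-block -0.4 1.1
0.24 -16.6 12.1 | d from 5-block -0.6 2.2
0.16 -16.8 13.2 | d from 5-block -0.8 3.4
0.08 -16.8 14.4 | d from 5-block -0.9 4.5
-0.0 -16.9 15.5 | d from 5-block -0.9 5.6
```

>>> arm_command(
  gripper=[0, 0, 0, 0, 0],
  slide=[
    [-2, 0, 0],
    [-4, 0, 0.3],
    [-5.2, 0, 0.5],
    [-6.5, 0, 0.9],
    [-7.7, 0, 1.3],
  ],
  turn=[
    [0, 0, 0],
    [0, 0, 0],
    [0, 0, 0],
    [0, 0, 0],
    [0, 0, 0],
  ],
)

```text
clock: 9.12
position: [0.6508, 0.2301, 0.2403]
tool_rot: [-3.14, -0.004, -0.1]
force: [2.9, -0.5, 3.2]
grip_width: 0.0003
```

>>> arm_command(
  gripper=[0, 0, 0, 0, 0],
  slide=[
    [-1.1, 0, 0.5],
    [-2.2, 0, 1.2],
    [-3.2, 0, 1.9],
    [-4.2, 0, 2.7],
    [-5.1, 0, 3.5],
  ],
  turn=[
    [0, 0, 0],
    [0, 0, 0],
    [0, 0, 0],
    [0, 0, 0],
    [0, 0, 0],
  ],
)

```text
clock: 9.75
position: [0.5991, 0.2351, 0.2021]
tool_rot: [-3.141, 0.0, -0.1]
force: [0.9, 0.3, 2.7]
grip_width: -0.0001
```

```bash
python3 - <<'E'
from h import *
o=bot.observe();print(o["clock"],o["force"].round(1))
bplan([.125-.128,.085,.25-.049])
i=vision.grab_frame("scene")[170:390,270:490];cv2.imwrite("pics/g6.png",cv2.convertScaleAbs(cv2.resize(i,(500,500)),alpha=1.7))
E
```

```text
9.75 [0.9 0.3 2.7]
[-0.003  0.085  0.201] slide cm [-0.06  0.02  0.11] turn deg [-0.  0.  0.] rows>= 0.0
```

View pics/g6.png

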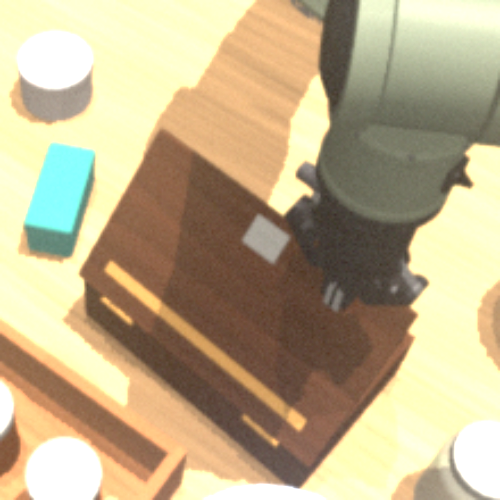

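The lid is about half closed and following the finger. I continue.

>>> arm_command(
  gripper=[0, 0, 0, 0, 0],
  slide=[
    [-0.8, 0, 0.9],
    [-1.5, 0, 1.9],
    [-2.2, 0, 2.9],
    [-2.7, 0, 3.9],
    [-3.2, 0, 5.0],
  ],
  turn=[
    [0, 0, 0],
    [0, 0, 0],
    [0, 0, 0],
    [0, 0, 0],
    [0, 0, 0],
  ],
)

```text
clock: 10.42
position: [0.5675, 0.2382, 0.1516]
tool_rot: [3.142, 0.0, -0.1]
force: [0.4, -0.1, 3.4]
grip_width: 0.0005
```

>>> arm_command(
  gripper=[0, 0, 0, 0, 0],
  slide=[
    [-0.4, 0, 1.1],
    [-0.6, 0, 2.2],
    [-0.8, 0, 3.4],
    [-0.8, 0, 4.4],
    [-0.8, 0, 5.2],
  ],
  turn=[
    [0, 0, 0],
    [0, 0, 0],
    [0, 0, 0],
    [0, 0, 0],
    [0, 0, 0],
  ],
)

```text
clock: 11.05
position: [0.5599, 0.2389, 0.0997]
tool_rot: [3.141, 0.0, -0.1]
force: [-1.9, -0.3, 2.1]
grip_width: -0.0001
```

>>> arm_command(
  gripper=[0, 0, 0, 0, 0],
  slide=[
    [0, 0, 0.2],
    [0, 0, 0.4],
    [0, 0, 0.5],
    [0, 0, 0.6],
    [0, 0, 0.6],
  ],
  turn=[
    [0, 0, 0],
    [0, 0, 0],
    [0, 0, 0],
    [0, 0, 0],
    [0, 0, 0],
  ],
)

```text
clock: 11.68
position: [0.5601, 0.239, 0.095]
tool_rot: [-3.141, -0.0, -0.1]
force: [-4.1, -2.0, 10.0]
grip_width: 0.0001
```

>>> arm_command(
  gripper=[0, 0, 0],
  slide=[
    [0, 0, 0.1],
    [0, 0, 0.2],
    [0, 0, 0.2],
  ],
  turn=[
    [0, 0, 0],
    [0, 0, 0],
    [0, 0, 0],
  ],
)

```text
clock: 12.05
position: [0.5602, 0.2391, 0.0948]
tool_rot: [-3.141, -0.001, -0.1]
force: [-13.9, -5.3, 41.5]
grip_width: 0.0002
```

```bash
python3 - <<'E'
from h import *
bplan([-.045,.085,.27]);bplan([-.17,.0,.27]);bplan([-.17,.0,.175])
E
```

```text
[-0.045  0.085  0.27 ] slide cm [ -0.33   0.02 -17.53] turn deg [-0.  -0.1 -0. ] rows>= 2.8
[-0.17  0.    0.27] slide cm [-12.83   8.53 -17.54] turn deg [-0.  -0.1 -0. ] rows>= 3.7
[-0.17   0.     0.175] slide cm [-12.83   8.53  -8.04] turn deg [-0.  -0.1 -0. ] rows>= 2.8
```

The lid is firmly shut: it stops at z = 0.095 under a 40 N push. Next I lift, go round in front of the clamp, and plan its arc.

>>> arm_command(
  gripper=[0, 0, 0, 0, 0],
  slide=[
    [0, 0, -4],
    [0, 0, -9],
    [0, 1, -14],
    [-3, 4, -17],
    [-7, 7, -17.5],
  ],
  turn=[
    [0, 0, 0],
    [0, 0, 0],
    [0, 0, 0],
    [0, 0, 0],
    [0, 0, 0],
  ],
)

```text
clock: 12.68
position: [0.4835, 0.1757, 0.2692]
tool_rot: [-3.14, -0.003, -0.101]
force: [1.3, 0.5, 0.0]
grip_width: 0.0001
```

>>> arm_command(
  gripper=[0, 0, 0],
  slide=[
    [-4, 1.3, 0],
    [-6, 1.5, 0],
    [-6, 1.5, 0],
  ],
  turn=[
    [0, 0, 0],
    [0, 0, 0],
    [0, 0, 0],
  ],
)

```text
clock: 13.05
position: [0.4215, 0.1674, 0.268]
tool_rot: [-3.141, -0.001, -0.099]
force: [-0.2, -0.5, 0.5]
grip_width: 0.0001
```

```bash
python3 - <<'E'
from h import *
o=bot.observe();print(o["clock"],o["force"].round(1),o["qpos"].round(2))
bplan([-.17,0,.178])
th=np.arange(1.6,.54,-.1);f=th+.126
x=-.0955+.0958*np.cos(f)-.021;z=.091+.0958*np.sin(f)-.008
print(np.c_[th,(x+.17)*100,(.178-z)*100].round(2).tolist())
i=vision.grab_frame("scene")[190:370,310:470];j=vision.grab_frame("top")[150:270,180:330]
s=lambda i:cv2.convertScaleAbs(cv2.resize(i,(400,400)),alpha=1.7)
cv2.imwrite("pics/g7.png",np.hstack([s(i),s(j)]))
E
```

```text
13.05 [-0.2 -0.5  0.5] [-0.44  0.2  -0.08  1.98  0.02  0.95 -2.2 ]
[-0.17   0.     0.178] slide cm [0.23 0.02 9.  ] turn deg [-0.  -0.1  0. ] rows>= 1.4
[[1.6, 3.87, 0.04], [1.5, 4.82, -0.07], [1.4, 5.78, -0.07], [1.3, 6.73, 0.02], [1.2, 7.67, 0.21], [1.1, 8.59, 0.48], [1.0, 9.47, 0.85], [0.9, 10.31, 1.31], [0.8, 11.11, 1.84], [0.7, 11.84, 2.46], [0.6, 12.51, 3.14]]
```

View pics/g7.png

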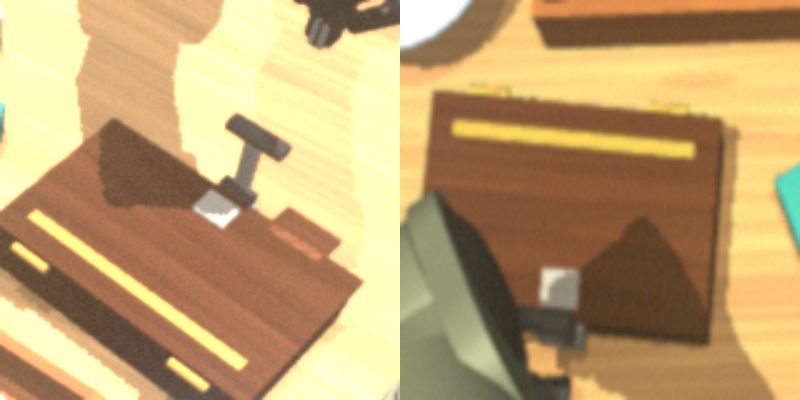

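The lid lies flat and shut, the clamp is still upright, and the gripper is in front of it. I descend and push the bar over.

>>> arm_command(
  gripper=[0, 0, 0, 0, 0],
  slide=[
    [0.2, 0, 4.5],
    [0.2, 0, 9],
    [2.2, 0, 9],
    [4, 0, 9],
    [5, 0, 8.9],
  ],
  turn=[
    [0, 0, 0],
    [0, 0, 0],
    [0, 0, 0],
    [0, 0, 0],
    [0, 0, 0],
  ],
)

```text
clock: 13.78
position: [0.4729, 0.1622, 0.1779]
tool_rot: [3.141, 0.001, -0.101]
force: [-3.0, 0.6, 0.1]
grip_width: 0.0001
```

>>> arm_command(
  gripper=[0, 0, 0, 0, 0],
  slide=[
    [1, 0, 0],
    [2, 0, 0.1],
    [2.9, 0, 0.3],
    [3.8, 0, 0.6],
    [4.7, 0, 0.9],
  ],
  turn=[
    [0, 0, 0],
    [0, 0, 0],
    [0, 0, 0],
    [0, 0, 0],
    [0, 0, 0],
  ],
)

```text
clock: 14.4
position: [0.5191, 0.1576, 0.1691]
tool_rot: [3.142, 0.0, -0.1]
force: [-2.9, 0.1, -1.1]
grip_width: -0.0001
```

>>> arm_command(
  gripper=[0, 0, 0, 0],
  slide=[
    [0.8, 0, 0.5],
    [1.6, 0, 1.0],
    [2.4, 0, 1.6],
    [2.8, 0, 2.0],
  ],
  turn=[
    [0, 0, 0],
    [0, 0, 0],
    [0, 0, 0],
    [0, 0, 0],
  ],
)

```text
clock: 14.9
position: [0.5469, 0.1548, 0.1488]
tool_rot: [3.141, 0.0, -0.1]
force: [-0.9, -0.3, 0.8]
grip_width: 0.0001
```

```bash
python3 - <<'E'
from h import *
o=bot.observe();print(o["clock"],o["force"].round(1))
for th in(.75,.65): print(th,-.0955+.0958*np.cos(th+.126),.091+.0958*np.sin(th+.126))
print(R.from_euler("z",-YAW).apply(o["position"]-C))
g=vision.grab_frame("scene");cv2.imwrite("pics/x.png",g)
E
```

```text
14.9 [-0.9 -0.3  0.8]
0.75 -0.03416606234695951 0.16459203823765817
0.65 -0.027125531947052542 0.15810120802546304
[-4.63599163e-02  1.23829602e-04  1.48840387e-01]
```

The bar is about 0.62 rad from clamped. I back off, rise, come in from above and press it down.

>>> arm_command(
  gripper=[0, 0, 0, 0],
  slide=[
    [-1.5, 0, -1],
    [-1.5, 0, -4],
    [2.1, 0, -4.5],
    [2.1, 0, -4.5],
  ],
  turn=[
    [0, 0, 0],
    [0, 0, 0],
    [0, 0, 0],
    [0, 0, 0],
  ],
)

```text
clock: 15.45
position: [0.5685, 0.1527, 0.1958]
tool_rot: [-3.141, -0.002, -0.101]
force: [-0.4, 0.5, -1.1]
grip_width: -0.0
```

```bash
python3 - <<'E'
from h import *
p=R.from_euler("z",-YAW).apply(bot.observe()["position"]-C);print(p)
th=np.arange(.7,-.02,-.1);f=th+.126
print(np.c_[th,(-.0955+.0958*np.cos(f)-p[0])*100,(p[2]-(.101+.0958*np.sin(f)))*100].round(2).tolist())
g=vision.grab_frame("scene")[190:370,310:470];cv2.imwrite("pics/g8.png",cv2.convertScaleAbs(cv2.resize(g,(480,540)),alpha=1.7))
E
```

```text
[-0.02465686  0.00021047  0.195805  ]
[[0.7, -0.59, 2.44], [0.6, 0.08, 3.12], [0.5, 0.68, 3.87], [0.4, 1.2, 4.67], [0.3, 1.64, 5.52], [0.2, 1.99, 6.41], [0.1, 2.25, 7.33], [0.0, 2.42, 8.28]]
```

View pics/g8.png

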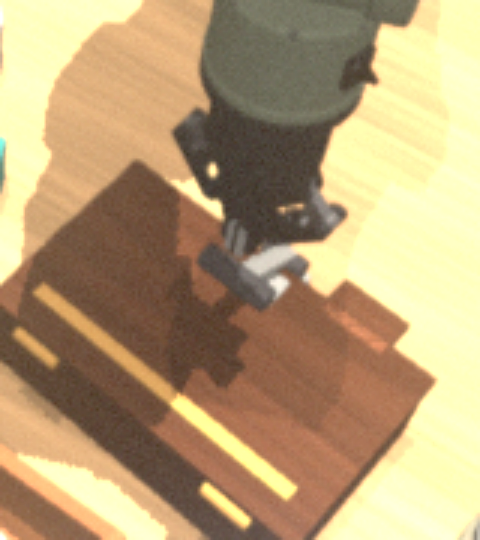

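The lever leans over the lid with the fingertips just above its bar. Pressing down.

>>> arm_command(
  gripper=[0, 0, 0, 0, 0],
  slide=[
    [0, 0, 1.5],
    [0.1, 0, 2.8],
    [0.5, 0, 3.7],
    [1.0, 0, 4.5],
    [1.5, 0, 5.3],
  ],
  turn=[
    [0, 0, 0],
    [0, 0, 0],
    [0, 0, 0],
    [0, 0, 0],
    [0, 0, 0],
  ],
)

```text
clock: 16.12
position: [0.5828, 0.1512, 0.1409]
tool_rot: [-3.142, -0.0, -0.1]
force: [1.9, -0.7, 1.6]
grip_width: 0.0004
```

>>> arm_command(
  gripper=[0, 0, 0, 0, 0],
  slide=[
    [0.3, 0, 0.7],
    [0.6, 0, 1.4],
    [0.8, 0, 2.1],
    [0.9, 0, 2.8],
    [0.9, 0, 2.9],
  ],
  turn=[
    [0, 0, 0],
    [0, 0, 0],
    [0, 0, 0],
    [0, 0, 0],
    [0, 0, 0],
  ],
)

```text
clock: 16.75
position: [0.5914, 0.1505, 0.1126]
tool_rot: [-3.141, -0.0, -0.1]
force: [-2.8, -1.4, 16.3]
grip_width: 0.0
```

>>> arm_command(
  gripper=[0, 0, 0],
  slide=[
    [0, 0, 0.1],
    [0, 0, 0.2],
    [0, 0, 0.2],
  ],
  turn=[
    [0, 0, 0],
    [0, 0, 0],
    [0, 0, 0],
  ],
)

```text
clock: 17.12
position: [0.5916, 0.1505, 0.1121]
tool_rot: [-3.141, -0.001, -0.1]
force: [-9.1, -2.9, 31.9]
grip_width: -0.0001
```

It is down: the tip is at z = 0.112 against a bar-top height of 0.113, and the force is rising. I retreat and check by numbers.

>>> arm_command(
  gripper=[0, 0, 0, 0, 0],
  slide=[
    [0, 0, -2],
    [0, 0, -6],
    [0, 0, -11],
    [-3, 3, -15],
    [-8, 9, -16],
  ],
  turn=[
    [0, 0, 0],
    [0, 0, 0],
    [0, 0, 0],
    [0, 0, 0],
    [0, 0, 0],
  ],
)

```text
clock: 17.75
position: [0.5141, 0.0804, 0.27]
tool_rot: [-3.14, -0.003, -0.098]
force: [0.0, -1.3, -0.7]
grip_width: 0.0003
```

>>> arm_command(
  gripper=[0, 0, 0, 0, 0],
  slide=[
    [0, 4, 0],
    [0, 10, 0],
    [0, 16, 0],
    [0, 16, 0],
    [0, 16, 0],
  ],
  turn=[
    [0, 0, 0],
    [0, 0, 0],
    [0, 0, 0],
    [0, 0, 0],
    [0, 0, 0],
  ],
)

```text
clock: 18.38
position: [0.4981, -0.0787, 0.2681]
tool_rot: [-3.141, 0.0, -0.1]
force: [0.3, 0.2, 0.1]
grip_width: -0.0006
```

```bash
python3 - <<'E'
from h import *
o=bot.observe();print(o["clock"],o["position"].round(3),o["force"].round(1))
s=vision.grab_frame("scene")
def bar(n,lo):
    g=cv2.cvtColor(s if n=="scene" else vision.grab_frame("top"),cv2.COLOR_BGR2HSV)
    q=proj(n,box([0,0,.103]))[0];u,v=q.round().astype(int);w=g[v-22:v+23,u-22:u+23]
    m=((w[...,1]<lo)&(w[...,2]<130)).astype(np.uint8)
    k,l,st,c=cv2.connectedComponentsWithStats(m);print(n,"expected bar",q.round(1),[(st[i,4],(c[i]+[u-22,v-22]).round(1).tolist()) for i in range(1,k) if st[i,4]>15])
bar("scene",90);bar("top",90)
# corners of shut lid (top face) near free edge, dark/bright check on tongue
print("tongue exp",proj("scene",box([.0855-.19,.075,.095])).round(1))
a=cv2.imread("pics/scene0.png")
for nm,(x0,y0,x1,y1) in dict(bowl=(485,270,560,335),jar=(455,350,510,410),mug=(165,210,215,260),tall=(200,150,245,210),round=(272,180,318,225)).items():
    print(nm,cv2.absdiff(a,s)[y0:y1,x0:x1].mean().round(1),np.round(cv2.phaseCorrelate(*[np.float32(cv2.cvtColor(i,6)[y0:y1,x0:x1]) for i in(a,s)])[0],2))
E
```

```text
18.375 [ 0.498 -0.079  0.268] [0.3 0.2 0.1]
scene expected bar [378.2 300.4] [(np.int32(277), [380.3, 298.9])]
top expected bar [242.6 211.1] [(np.int32(226), [241.2, 215.9])]
tongue exp [[432.5 291.8]]
bowl 1.9 [ 0.52 -0.01]
jar 1.9 [-0.08  0.07]
mug 1.9 [0.02 0.04]
tall 1.8 [ 0.47 -0.08]
round 22.1 [0.01 0.83]
```

```bash
python3 -c "
from workcell import job_done
print(job_done())"
```

```text
the job is handed in; nothing more can be done
None
```

I put the bare tin in the box's empty compartment and let go of it, lowered the lid until it was shut, and swung the clamp lever down onto it. The job was handed in at about 18 s on the robot's clock; no verdict comes back.

- **Tin:** it touched down with the tool at 34 mm, exactly where the compartment floor should put it. A picture after I let go showed it standing in the compartment. I had no view of either tin once the lid was shut.
- **Lid:** the finger followed it down slowly, in about 2.5 s. It stopped at the shut height (95 mm) and held there against a 41 N push.
- **Clamp:** the fingertip ended at 112 mm against an expected bar top of 113 mm, with the force rising to 32 N. Afterwards the lever's dark patch lay within 3 px (scene) and 5 px (top) of where the clamped bar should be. That patch includes the lever arm, so it is a rough match.
- **Other items:** the bowl, jar, mug and tall tin look unmoved in the scene camera (shift of 0.5 px or less). The round tin's patch had changed brightness, which I put down to the arm's shadow; its shift was 0.8 px.
- **Robot:** it ended clear of everything, with the measured force near zero.

Two early measurements disagreed. The front-right box corner came out 8 mm apart between the two cameras, so I relied on the top view with the clamp and lid as checks. The tin's centre differed by about 3 mm between views. Both were well within the clearances. I viewed 12 pictures, the limit, so the final checks were by numbers only.

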